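Stack the traybake and hold the display cover open

TASK

Finish the platter: lay the cake board squarely on the traybake slab that is already on it, then set the second slab squarely on top of that board. Then lift the clear cover of the display case by its bar handle to 45 degrees open and keep hold of it there, so that I can slide the platter in; you finish while still holding the cover, as it falls shut if let go. Leave the platter, the milk jug, the cup and the scale where they stand.

Things in the scene. Friction and masses are not known exactly. Their poses are not given: they have to be found in the camera images.
- cover (a joint): Hinge angle of the display case's clear cover, rad: 0 = shut (its start), 0.785 = 45 degrees open, stop at 1.9. Swings freely: falls shut if let go below about 60 degrees, falls back open beyond about 70. At angle q the middle of the handle bar lies 307 cos q - 75 sin q mm in front of the hinge line (towards the robot) and 307 sin q + 75 cos q mm above it.
- cover_top (a point): Centre of the top of the cover: a clear plastic box, open below, 265 mm deep, 325 wide, 100 high, walls 4 mm, aluminium edges, about 0.55 kg, on a fixed wooden base 285 x 345 x 26 mm; shut, its top is 130 mm above the counter. Hinged along its lower far edge, 132 mm behind and 100 mm below this point. Its front faces the robot, lifts up and swings back. Turns with the cover; y along the hinge.
- handle: Steel bar handle on the cover's front: round bar, 12 mm thick, 120 mm long, on two 10 mm posts 55 mm either side of its middle; 36 mm clear between bar and cover. Origin: middle of the bar, on its axis; cover shut: 42 mm before the front face, 307 mm before the hinge line, 75 mm above it, 105 mm above the counter. y along bar and hinge; shut, x points level to the hinge. Turns with the cover.
- platter: White rectangular platter, 200 x 100 mm, rim 14 mm high, walls and floor 5 mm thick, loose on the counter. Origin: centre of its underside, x along its length, z up.
- slab_low: First traybake slab (brown with a dark chocolate top), 120 x 52 x 28 mm, rigid, about 0.18 kg, lying on the platter's floor. Origin: centre of its underside, x along its length, y across, z up.
- cake_board: Plain stiff cake board of brown card, 124 x 56 x 5 mm, about 30 g, lying flat and loose on the cutting board. Origin: centre of its underside, x along its length, y across, z up.
- slab_top: Second traybake slab, the same as the first: 120 x 52 x 28 mm, about 0.18 kg, lying flat on the cutting board. Origin: centre of its underside, x along its length, y across, z up.
- cutting_board: Off-white plastic cutting board, 280 x 170 x 12 mm, fixed on the counter; the cake board and the second slab lie on it side by side, in either order. Origin: centre of its underside.
- jug: Steel milk jug with spout and handle, 84 mm wide, 110 mm high, standing beyond the platter. Bystander. Origin: centre of its underside.
- cup: White cup with a handle, 66 mm wide, 60 mm high. Bystander. Origin: centre of its underside.
- scale: Flat black barista scale, 105 x 130 x 23 mm. Bystander. Origin: centre of its underside.
Things that resemble listed ones, but are neither listed nor needed, are in the scene too. Leave any green or turquoise look-alike of the slab_top alone.

How it is judged:
On the way, in this order (a step that is already met when the one before it is completed fails the run):
1. the cake board lies flat and squarely on the first slab, let go (x of slab_low in the frame of platter between -0.04 and 0.04 m and y of slab_low in the frame of platter between -0.018 and 0.018 m and z of slab_low in the frame of platter between 0.002 and 0.008 m and x of cake_board in the frame of slab_low between -0.01 and 0.01 m and y of cake_board in the frame of slab_low between -0.01 and 0.01 m and z of cake_board in the frame of slab_low between 0.024 and 0.032 m and angle between the x axis of cake_board and the x axis of slab_low, either way round below 0.14 rad and angle between cake_board's own z axis and vertical below 0.07 rad and contact force between the fingers and cake_board below 0.1 N and linear speed of cake_board below 0.02 m/s), for 0.2 s.
2. the second slab lies flat and squarely on the cake board, let go (x of slab_low in the frame of platter between -0.04 and 0.04 m and y of slab_low in the frame of platter between -0.018 and 0.018 m and z of slab_low in the frame of platter between 0.002 and 0.008 m and x of cake_board in the frame of slab_low between -0.01 and 0.01 m and y of cake_board in the frame of slab_low between -0.01 and 0.01 m and z of cake_board in the frame of slab_low between 0.024 and 0.032 m and angle between the x axis of each of cake_board, slab_top and the x axis of slab_low, either way round below 0.14 rad and angle between each of cake_board, slab_top's own z axis and vertical below 0.07 rad and x of slab_top in the frame of slab_low between -0.012 and 0.012 m and y of slab_top in the frame of slab_low between -0.012 and 0.012 m and z of slab_top in the frame of slab_low between 0.029 and 0.037 m and contact force between the fingers and slab_top below 0.1 N and linear speed of slab_top below 0.02 m/s), for 0.2 s.
At the end, for the whole second after the job is handed in: Gripper holds the cover still by its handle at 45 degrees open, within 6; on the platter lie flat, square within 8 degrees, let go: slab, cake board (centred on it within 10 mm), second slab (within 12 mm); platter, jug, cup and scale within 30 mm of where they stood (all of step 2 and value of joint cover between 0.68 and 0.89 rad and velocity of joint cover between -0.05 and 0.05 rad/s and contact force between the fingers and handle above 0.4 N and contact force between the fingers and cake_board below 0.1 N and linear speed of cake_board below 0.02 m/s and distance of each of platter, jug, cup, scale from where it was at the start of the episode below 0.03 m); the arm keeps its last pose, push and grip.
It fails at once if the platter is pushed away (more than 30 mm) or tipped over (distance of platter from where it was at the start of the episode above 0.03 m or angle between platter's own z axis and vertical above 0.3 rad).
It fails at once if the milk jug is pushed away (more than 30 mm) or tipped over (distance of jug from where it was at the start of the episode above 0.03 m or angle between jug's own z axis and vertical above 0.3 rad).
It fails at once if the cup is pushed away (more than 30 mm) or tipped over (distance of cup from where it was at the start of the episode above 0.03 m or angle between cup's own z axis and vertical above 0.3 rad).
It fails at once if the scale is pushed away (more than 30 mm) or tipped over (distance of scale from where it was at the start of the episode above 0.03 m or angle between scale's own z axis and vertical above 0.3 rad).
It also fails if it takes over 64 s, if anything falls off the work surface, if the arm or the gripper's body presses on something with over 40 N, if the wrist force passes 120 N, or if a joint passes its speed limit or range.

ROBOT

A 7-joint arm with a two-finger parallel gripper is mounted at the origin on the work surface. World frame = base frame: x ahead of the robot, y to its left, z up, the work surface at z = 0. Lengths are in m, angles in rad, forces in N, time in s.
With the tool pointing down it reaches from about 0.425 to 0.95 m from the base axis. Payload 16.7 kg.
Tool frame: the origin (TCP) lies between the finger pads; the fingertips stand 25 mm ahead of it and the grasp point (between the pads) lies 6 mm ahead of it; z points along the fingers, y is the direction in which the jaws open and shut (so a half turn about z gives the same grasp; the last joint's range is limited). The gripper opens to 94 mm and grips with 3 to 60 N. Pads are 16 mm wide; open, the fingers measure 119 mm over their backs; the gripper's body (75 mm by 177 mm) begins 78 mm behind the grasp point.
Start: joints at [-1.312, 0.426, 0.074, 1.606, -0.034, 1.111, -0.067], TCP at [0.268, 0.62, 0.23] pointing down, gripper open.
Joint ranges: [-2.85, 2.85], [-0.5, 2.14], [-1.23, 1.37], [0.21, 2.46], [-1.02, 4.16], [0.16, 2.05], [-2.73, 2.73]. Speed limits (rad/s): [1.89, 1.89, 2.39, 2.39, 3.01, 3.01, 3.01].

INTERFACE

Orientations are given as a unit quaternion [w, x, y, z].
In Python, from bench import get_state, snapshot, camera_params, sign_off gives the robot as it stands.
- The arm moves only by the tool drive_tool, never from a script. Its argument "increments" is a list of rows, each an object with "translation": the shift along the tool's x, y, z each as a share of 300 mm, from -1 to 1, a list of three; "turn": the turn, a rotation vector about the tool's x, y, z each as a share of 90 degrees, from -1 to 1, a list of three. A call has 1 to 20 rows; each row shifts and turns the commanded pose from where the row before left it, along the tool's axes as they then stand; what a row does not reach is not made up. A row lasts 1/12 s, in which the tool goes at most 41.7 mm and 7.16 degrees, less where a joint would pass 70% of its speed; a pose out of reach is approached as far as the arm can. A call with a number of a shift or a turn outside -1 to 1 is refused whole. A call with a gripper value outside its range is refused whole. "claw" is the closure, from 0 (fully open) to 1 (shut), set as the call begins (left out, the last holds). The fingers move at their own pace and stop on an object; "squeeze" is the grip in N (left out, the last holds). Time passes only in rows, so rows that do not move let the fingers close. It gives the time, the measured TCP pose, the force and the opening at its end, in the units of the state.
- get_state(): the state, without advancing time (a new reading comes with each control period).
- snapshot(name): name is "scene" or "top"; returns (picture, depth): 420x560x3 uint8, red, green, blue; 420x560 float32, m along the optical axis (not along the pixel's ray), 0 where there is no reading.
- camera_params(name): a dict with "vfov" (degrees; the focal length in pixels is half the picture's height over the tangent of half this angle, whatever the lens; pixels are square), "cx", "cy" (the principal point, pixels), "distortion" ([k1, k2, p1, p2, k3] as OpenCV has them; the pictures are not rectified), "extrinsics" (4x4, takes a point from camera to world coordinates). Camera axes: x right, y up, looking along -z (the intrinsics and any distortion apply to the point x, -y, -z); pixel columns grow to the right and rows downward; lengths in m; the calibration is good to about 2 mm. A picture is of the moment at which its call begins. camera_params takes no time and is no camera call.
- sign_off(): hands the job in, once; it reports no verdict.
The state is a dict: "time_s": time; "qpos": joint angles; "joint_vel": joint speeds; "joint_torque": joint torques, N m; "tcp_pos": TCP position; "eef_rot": TCP orientation; "contact_force": force on the tool from outside, world axes, zero at the start; "torque": the same for the moment, N m; "opening": finger opening in m.
Only numpy, scipy, OpenCV 4.12 (cv2) and the standard library are available. Lean on these libraries where they do the work, as an engineer would, in place of code of your own. Each camera call takes 0.05 s, during which the arm holds its last target. There are 200 camera calls.

## Working session

There is one attempt and no reset: what is moved stays moved. The work goes in short steps, Python scripts to look and compute and a tool call to move; the robot and the scene stay as the last step left them, time stands still between calls to the robot, and variables do not carry over. Pictures are saved under pics/ and viewed, about 8 in all and at most 12, crops included, and the job is handed in when it is done.

Besides the shell and the picture viewer there is one more tool, called after "Request:" as name([rows], argument=value, ...), one row to a line, values as JSON. drive_tool: Moves the arm, as the interface text tells. Shift numbers are shares of 300 mm and turn numbers shares of 90 degrees, none past 1 either way. Its arguments: {"type":"object","properties":{"increments":{"type":"array","items":{"type":"object","properties":{"translation":{"type":"array","items":{"type":"number","minimum":-1,"maximum":1}},"turn":{"type":"array","items":{"type":"number","minimum":-1,"maximum":1}}}}},"claw":{"type":"number"},"squeeze":{"type":"number"}},"required":["increments"]}

```bash
mkdir -p pics; cat > h.py <<'E'
import numpy as np,cv2
from bench import *
def K(n):
    p=camera_params(n);f=210/np.tan(np.radians(p['vfov']/2))
    return np.array([[f,0,p['cx']],[0,f,p['cy']],[0,0,1]]),np.array(p['distortion'],float),np.array(p['extrinsics'])
def cloud(n,d):
    k,D,E=K(n);v,u=np.mgrid[:420,:560]
    r=cv2.undistortPoints(np.stack([u,v],-1).reshape(-1,1,2).astype(float),k,D).reshape(420,560,2)
    P=np.stack([r[...,0]*d,-r[...,1]*d,-d],-1)
    return P@E[:3,:3].T+E[:3,3]
def plane(n,uv,z):
    k,D,E=K(n);r=cv2.undistortPoints(np.array(uv,float).reshape(-1,1,2),k,D).reshape(-1,2)
    w=np.c_[r[:,0],-r[:,1],-np.ones(len(r))]@E[:3,:3].T
    return E[:3,3]+w*((z-E[2,3])/w[:,2])[:,None]
def snap(n,tag):
    p,d=snapshot(n);cv2.imwrite(f'pics/{tag}.png',p[...,::-1]);np.savez(f'{tag}.npz',p=p,d=d);return p,d
E
python3 - <<'E'
from h import *
for n in('top','scene'):
    p,d=snap(n,n+'0')
    cv2.imwrite(f'pics/{n}0.png',cv2.resize(p[...,::-1],(784,588),interpolation=cv2.INTER_CUBIC))
    print(n,camera_params(n))
print(get_state())
E
```

```text
top {'vfov': 50.57202072108886, 'cx': 282.1034356995432, 'cy': 209.5561520692603, 'distortion': array([-0.08517262,  0.        ,  0.        ,  0.        ,  0.        ]), 'extrinsics': array([[-0.02622169,  0.99472974, -0.09912194,  0.35277717],
       [-0.99962891, -0.02682377, -0.00474605, -0.05607118],
       [-0.00737986,  0.0989607 ,  0.99506398,  1.68885485],
       [ 0.        ,  0.        ,  0.        ,  1.        ]])}
scene {'vfov': 57.1518542497297, 'cx': 281.5577016149101, 'cy': 211.4777535154923, 'distortion': array([-0.01411583,  0.        ,  0.        ,  0.        ,  0.        ]), 'extrinsics': array([[ 0.83896029, -0.43626912,  0.325292  ,  0.94684579],
       [ 0.54406938,  0.65970509, -0.51843774, -0.73211487],
       [ 0.01158159,  0.6119301 ,  0.79082705,  1.10176585],
       [ 0.        ,  0.        ,  0.        ,  1.        ]])}
{'time_s': 0.1, 'qpos': array([-1.31251142,  0.42667858,  0.07385913,  1.60654906, -0.03415413,
        1.11078936, -0.06708286]), 'joint_vel': array([ 0.0012888 , -0.00029902, -0.00177996, -0.00102188, -0.000562  ,
       -0.00025586,  0.00019419]), 'joint_torque': array([ 8.70794960e-03, -9.37456012e+01,  3.67647417e+00, -4.55047095e+01,
       -4.87303839e-02,  1.67129352e-02,  4.00493923e-05]), 'tcp_pos': array([0.26755485, 0.61930487, 0.22983702]), 'eef_rot': array([-9.99554510e-05,  2.02504342e-01,  9.79281191e-01, -5.74157616e-04]), 'contact_force': array([ 0.11719833,  0.01334422, -0.08059906]), 'torque': array([ 0.02726935, -0.05429598,  0.01114529]), 'opening': 0.09409352396668227}
```

View pics/top0.png

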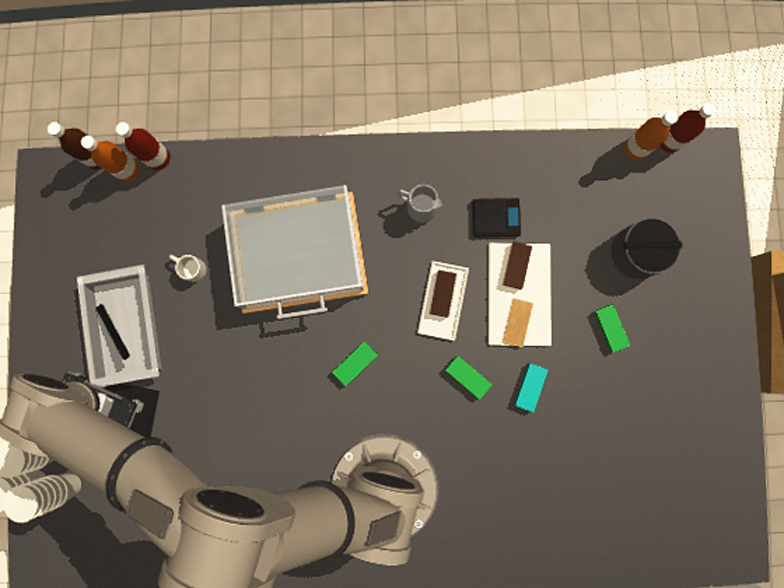

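View pics/scene0.png

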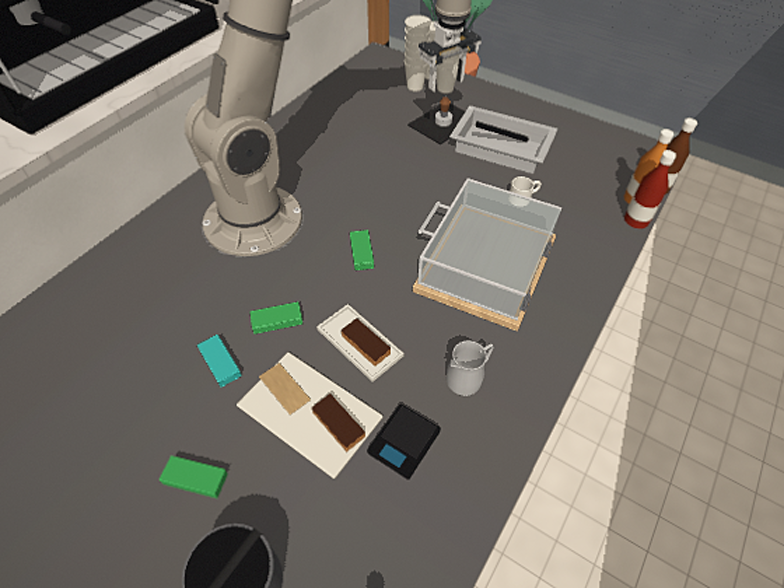

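Top view (784x588): the possible matches for the second slab are brown on the cutting board (517,265), brown on the platter (443,293) which is slab_low, green at (354,364), (468,377) and (612,328), and turquoise at (531,388). I choose (517,265) as slab_top. The cake board is the tan card at (518,323), and the handle bar is at about (302,310).

```bash
cat > meas.py <<'E'
from h import *
def rect(n,p,d,box,lo,hi,z):
    hsv=cv2.cvtColor(p,cv2.COLOR_RGB2HSV);m=cv2.inRange(hsv,lo,hi)
    q=np.zeros_like(m);x0,y0,x1,y1=box;q[y0:y1,x0:x1]=m[y0:y1,x0:x1]
    c,l,s,_=cv2.connectedComponentsWithStats(q);i=1+np.argmax(s[1:,4])
    v,u=np.nonzero(l==i);P=plane(n,np.c_[u,v],z)[:,:2]
    (cx,cy),(w,h),a=cv2.minAreaRect((P*1000).astype(np.float32))
    if w<h:a+=90;w,h=h,w
    a=(a+90)%180-90
    return np.r_[cx,cy,w,h,a].round(1),np.median(cloud(n,d)[v,u,2]).round(4)
E
python3 - <<'E'
from meas import *
r=np.load('top0.npz');p,d=r['p'],r['d']
C=cloud('top',d)
for nm,u,v in[('slabtop',517,265),('slablow',443,293),('board',518,323),('cb',540,295),('platter floor',443,325),('bar',302,310)]:
    u=int(u/1.4);v=int(v/1.4);print(nm,cv2.cvtColor(p,cv2.COLOR_RGB2HSV)[v,u],C[v,u].round(3))
print(rect('top',p,d,(345,170,385,211),(0,50,0),(25,255,110),.040))
print(rect('top',p,d,(300,185,332,240),(0,50,0),(25,255,110),.033))
print(rect('top',p,d,(350,208,390,252),(5,60,110),(25,255,255),.017))
print(rect('top',p,d,(345,170,398,252),(0,0,180),(40,60,255),.012))
print(rect('top',p,d,(292,180,340,250),(0,0,180),(40,60,255),.014))
a=cv2.resize(p[165:255,285:405,::-1],None,fx=6,fy=6,interpolation=cv2.INTER_CUBIC)
cv2.imwrite('pics/c1.png',a)
b=cv2.resize(p[190:250,150:280,::-1],None,fx=6,fy=6,interpolation=cv2.INTER_CUBIC);cv2.imwrite('pics/c2.png',b)
E
```

```text
slabtop [ 10 144  85] [ 0.587 -0.377  0.034]
slablow [ 10 142  79] [ 0.516 -0.175  0.033]
board [ 16 152 203] [ 0.433 -0.377  0.016]
cb [ 25  23 251] [ 0.508 -0.439  0.012]
platter floor [ 23  22 250] [ 0.432 -0.175 -0.003]
bar [17 40 45] [0.484 0.209 0.003]
(array([ 586.4, -377.5,  124.1,   52.3,  -14.8]), np.float64(0.0397))
(array([ 514.7, -175. ,  119.3,   48.9,  -12.4]), np.float64(0.0325))
(array([ 430.5, -374.6,  129.5,   58.4,  -15.9]), np.float64(0.0169))
(array([ 510.6, -386.2,  278. ,  167.2,   -2.8]), np.float64(0.0118))
(array([ 498.7, -177.4,  200.5,  102. ,  -13.3]), np.float64(0.006))
```

View pics/c1.png

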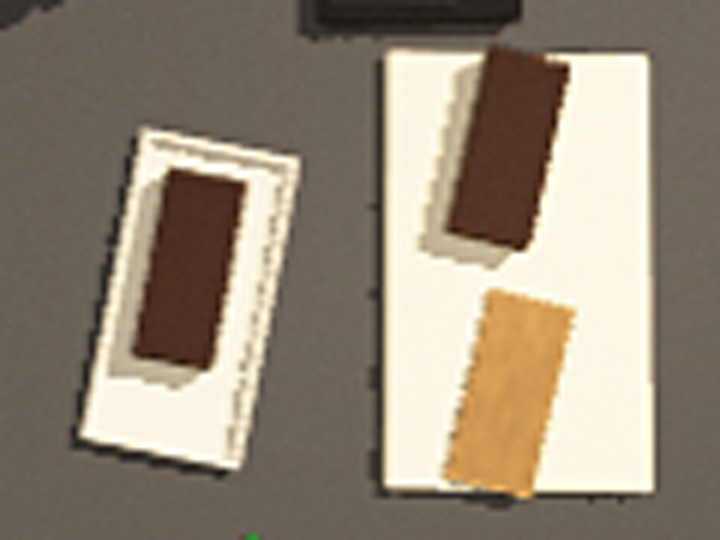

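View pics/c2.png

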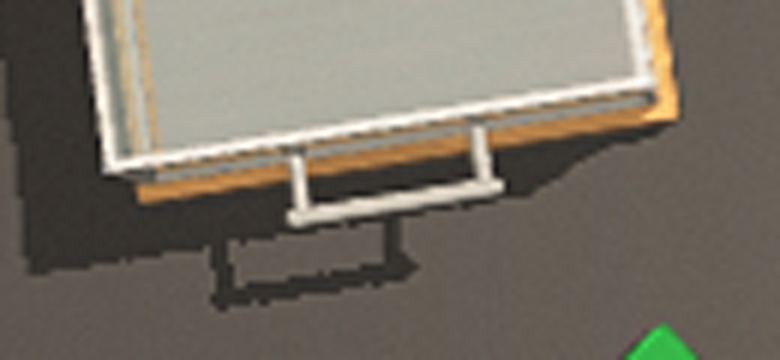

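```bash
cat >> meas.py <<'E'
def pca(n,p,box,lo,hi,z):
    hsv=cv2.cvtColor(p,cv2.COLOR_RGB2HSV);m=cv2.inRange(hsv,lo,hi)
    q=np.zeros_like(m);x0,y0,x1,y1=box;q[y0:y1,x0:x1]=m[y0:y1,x0:x1]
    c,l,s,_=cv2.connectedComponentsWithStats(q);i=1+np.argmax(s[1:,4])
    v,u=np.nonzero(l==i);P=plane(n,np.c_[u,v],z)[:,:2]*1000
    w,V=np.linalg.eigh(np.cov(P.T));a=np.degrees(np.arctan2(V[1,1],V[0,1]))
    return P.mean(0).round(1),((a+90)%180-90).round(1),np.sqrt(12*w).round(1)
E
python3 - <<'E'
from meas import *
r=np.load('top0.npz');p=r['p']
B=((0,50,0),(25,255,110));
print('top',pca('top',p,(345,170,385,211),*B,.040))
print('low',pca('top',p,(300,185,332,240),*B,.033))
print('brd',pca('top',p,(350,208,390,252),(5,60,110),(25,255,255),.017))
b=plane('top',[(199.2,226.2),(232.8,221.2)],.105);print(b.round(4),b.mean(0).round(4),np.degrees(np.arctan2(*(b[1]-b[0])[[1,0]])),np.linalg.norm(b[1]-b[0]))
def move(T,Y): pass
for nm,(x,y,a) in dict(brd=(430,-376,-14)).items():
    t=np.radians(a);print(nm,np.degrees(np.arctan2(y,x)))
E
```

```text
top (array([ 585.7, -376.6]), np.float64(-14.1), array([ 51.5, 122.2]))
low (array([ 514.5, -175. ]), np.float64(-12.5), array([ 49.1, 119.7]))
brd (array([ 432.4, -375. ]), np.float64(-16.2), array([ 58.5, 125.4]))
[[0.4586 0.25   0.105 ]
 [0.4735 0.1289 0.105 ]] [0.466  0.1895 0.105 ] -83.02845183952763 0.12198757918909582
brd -41.167053038752776
```

```bash
cat >> h.py <<'E'
def go(targets,N=None):
    "print tool-axis shares for legs from the present pose, orientation kept"
    from scipy.spatial.transform import Rotation as R
    s=get_state();q=s['eef_rot'];r=R.from_quat(np.r_[q[1:],q[0]]);c=s['tcp_pos']
    print('t',s['time_s'],'tcp',c.round(4),'yaz',np.degrees(np.arctan2(*r.apply([0,1,0])[[1,0]])).round(2),'z',r.apply([0,0,1]).round(3),'F',s['contact_force'].round(1),'open',s['opening'])
    for t in targets:
        D=np.array(t)-c;n=int(np.ceil(np.linalg.norm(D)/.0405));print(t,n,'x',(r.inv().apply(D)/.3/max(n,1)).round(4),'total',(r.inv().apply(D)/.3).round(4));c=np.array(t)
E
```

Request:
drive_tool([
  {"translation": [0, 0, -0.13], "turn": [0, 0, -0.047]},
  {"translation": [0, 0, -0.13], "turn": [0, 0, -0.047]},
  {"translation": [0, 0, -0.13], "turn": [0, 0, 0]},
], claw=0, squeeze=15)

```text
time_s: 0.35
tcp_pos: [0.2676, 0.619, 0.3483]
eef_rot: [-0.0, 0.127, 0.992, -0.001]
contact_force: [-0.2, 1.0, -0.2]
opening: 0.0942
```

```bash
python3 -c "
from h import *
go([(.5,.15,.35),(.4315,-.3755,.2),(.4315,-.3755,.12)])"
```

```text
t 0.35 tcp [0.2676 0.619  0.3483] yaz 75.38 z [-0.    -0.002 -1.   ] F [-0.2  1.  -0.2] open 0.09415307388997957
(0.5, 0.15, 0.35) 13 x [-0.088  -0.1013 -0.0002] total [-1.1442 -1.3171 -0.0032]
(0.4315, -0.3755, 0.2) 14 x [-0.0158 -0.1251  0.036 ] total [-0.2213 -1.7516  0.5034]
(0.4315, -0.3755, 0.12) 2 x [0.     0.0003 0.1333] total [0.     0.0005 0.2667]
```

Request:
drive_tool([
  {"translation": [-0.088, -0.101, 0]},
  {"translation": [-0.088, -0.101, 0]},
  {"translation": [-0.088, -0.101, 0]},
  {"translation": [-0.088, -0.101, 0]},
  {"translation": [-0.088, -0.101, 0]},
  {"translation": [-0.088, -0.101, 0]},
  {"translation": [-0.088, -0.101, 0]},
  {"translation": [-0.088, -0.101, 0]},
  {"translation": [-0.088, -0.101, 0]},
  {"translation": [-0.088, -0.101, 0]},
  {"translation": [-0.088, -0.101, 0]},
  {"translation": [-0.088, -0.101, 0]},
  {"translation": [-0.088, -0.101, 0]},
])

```text
invalid input at $.increments[0]: expected keys translation, turn
```

Request:
drive_tool([
  {"translation": [-0.016, -0.125, 0.036]},
  {"translation": [-0.016, -0.125, 0.036]},
  {"translation": [-0.016, -0.125, 0.036]},
  {"translation": [-0.016, -0.125, 0.036]},
  {"translation": [-0.016, -0.125, 0.036]},
  {"translation": [-0.016, -0.125, 0.036]},
  {"translation": [-0.016, -0.125, 0.036]},
  {"translation": [-0.016, -0.125, 0.036]},
  {"translation": [-0.016, -0.125, 0.036]},
  {"translation": [-0.016, -0.125, 0.036]},
  {"translation": [-0.016, -0.125, 0.036]},
  {"translation": [-0.016, -0.125, 0.036]},
  {"translation": [-0.016, -0.125, 0.036]},
  {"translation": [-0.016, -0.125, 0.036]},
  {"translation": [0, 0, 0.1333]},
  {"translation": [0, 0, 0.1333]},
  {"translation": [0, 0, 0]},
  {"translation": [0, 0, 0]},
])

```text
invalid input at $.increments[0]: expected keys translation, turn
```

```bash
python3 -c "
from h import *
go([(.4315,-.3755,.12),(.4315,-.3755,.0385)])
p,d=snap('scene','s1')
cv2.imwrite('pics/s1c.png',cv2.resize(p[210:360,120:330,::-1],None,fx=3.6,fy=3.6,interpolation=cv2.INTER_CUBIC))"
```

```text
t 0.35 tcp [0.2676 0.619  0.3483] yaz 75.38 z [-0.    -0.002 -1.   ] F [-0.2  1.  -0.2] open 0.09415307388997957
(0.4315, -0.3755, 0.12) 26 x [-0.0525 -0.118   0.0295] total [-1.3655 -3.0682  0.7669]
(0.4315, -0.3755, 0.0385) 3 x [0.     0.0002 0.0906] total [0.     0.0005 0.2717]
```

View pics/s1c.png

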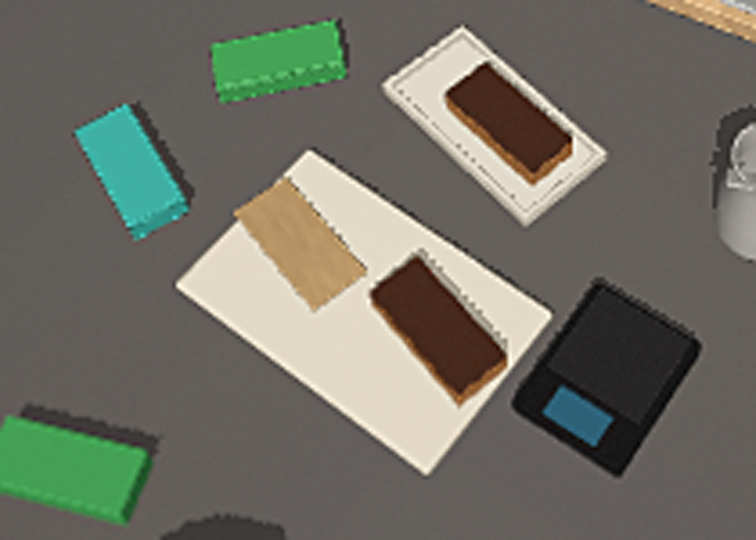

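The arm did not move because every row needs a turn key as well. The crop shows the unobstructed cake board at (300,245), slab_top at (440,330) and slab_low on the platter at (510,120), as expected.

Request:
drive_tool([
  {"translation": [-0.088, -0.101, 0], "turn": [0, 0, 0]},
  {"translation": [-0.088, -0.101, 0], "turn": [0, 0, 0]},
  {"translation": [-0.088, -0.101, 0], "turn": [0, 0, 0]},
  {"translation": [-0.088, -0.101, 0], "turn": [0, 0, 0]},
  {"translation": [-0.088, -0.101, 0], "turn": [0, 0, 0]},
  {"translation": [-0.088, -0.101, 0], "turn": [0, 0, 0]},
  {"translation": [-0.088, -0.101, 0], "turn": [0, 0, 0]},
  {"translation": [-0.088, -0.101, 0], "turn": [0, 0, 0]},
  {"translation": [-0.088, -0.101, 0], "turn": [0, 0, 0]},
  {"translation": [-0.088, -0.101, 0], "turn": [0, 0, 0]},
  {"translation": [-0.088, -0.101, 0], "turn": [0, 0, 0]},
  {"translation": [-0.088, -0.101, 0], "turn": [0, 0, 0]},
  {"translation": [-0.088, -0.101, 0], "turn": [0, 0, 0]},
])

```text
time_s: 1.48
tcp_pos: [0.4983, 0.1486, 0.3475]
eef_rot: [0.0, 0.13, 0.992, 0.0]
contact_force: [1.1, 0.6, -0.2]
opening: 0.094
```

Request:
drive_tool([
  {"translation": [-0.016, -0.125, 0.036], "turn": [0, 0, 0]},
  {"translation": [-0.016, -0.125, 0.036], "turn": [0, 0, 0]},
  {"translation": [-0.016, -0.125, 0.036], "turn": [0, 0, 0]},
  {"translation": [-0.016, -0.125, 0.036], "turn": [0, 0, 0]},
  {"translation": [-0.016, -0.125, 0.036], "turn": [0, 0, 0]},
  {"translation": [-0.016, -0.125, 0.036], "turn": [0, 0, 0]},
  {"translation": [-0.016, -0.125, 0.036], "turn": [0, 0, 0]},
  {"translation": [-0.016, -0.125, 0.036], "turn": [0, 0, 0]},
  {"translation": [-0.016, -0.125, 0.036], "turn": [0, 0, 0]},
  {"translation": [-0.016, -0.125, 0.036], "turn": [0, 0, 0]},
  {"translation": [-0.016, -0.125, 0.036], "turn": [0, 0, 0]},
  {"translation": [-0.016, -0.125, 0.036], "turn": [0, 0, 0]},
  {"translation": [-0.016, -0.125, 0.036], "turn": [0, 0, 0]},
  {"translation": [-0.016, -0.125, 0.036], "turn": [0, 0, 0]},
  {"translation": [0, 0, 0.13], "turn": [0, 0, 0]},
  {"translation": [0, 0, 0.13], "turn": [0, 0, 0]},
  {"translation": [0, 0, 0], "turn": [0, 0, 0]},
  {"translation": [0, 0, 0], "turn": [0, 0, 0]},
])

```text
time_s: 2.98
tcp_pos: [0.4267, -0.3735, 0.1175]
eef_rot: [-0.002, 0.13, 0.991, 0.0]
contact_force: [0.2, -1.3, 1.4]
opening: 0.0939
```

```bash
python3 -c "
from h import *
go([(.4315,-.3755,.12),(.4315,-.3755,.0385)])
p,d=snap('scene','s2')
cv2.imwrite('pics/s2c.png',cv2.resize(p[180:360,120:330,::-1],None,fx=3.6,fy=3.2,interpolation=cv2.INTER_CUBIC))"
```

```text
t 2.9833 tcp [ 0.4267 -0.3735  0.1175] yaz 75.05 z [-0.004  0.001 -1.   ] F [ 0.2 -1.3  1.4] open 0.09388301069429318
(0.4315, -0.3755, 0.12) 1 x [-0.0172 -0.0022 -0.0085] total [-0.0172 -0.0022 -0.0085]
(0.4315, -0.3755, 0.0385) 3 x [-0.0004 -0.      0.0906] total [-1.100e-03 -1.000e-04  2.717e-01]
```

Request:
drive_tool([
  {"translation": [-0.017, -0.002, 0.08], "turn": [0, 0, 0]},
  {"translation": [0, 0, 0.08], "turn": [0, 0, 0]},
  {"translation": [0, 0, 0.06], "turn": [0, 0, 0]},
  {"translation": [0, 0, 0.03], "turn": [0, 0, 0]},
  {"translation": [0, 0, 0.008], "turn": [0, 0, 0]},
  {"translation": [0, 0, 0], "turn": [0, 0, 0]},
  {"translation": [0, 0, 0], "turn": [0, 0, 0]},
])

```text
time_s: 3.62
tcp_pos: [0.4335, -0.3763, 0.0426]
eef_rot: [0.001, 0.13, 0.992, -0.0]
contact_force: [0.1, -0.4, -0.5]
opening: 0.0939
```

```bash
python3 -c "
from h import *
go([(.4315,-.3755,.0385)])"
```

```text
t 3.6167 tcp [ 0.4335 -0.3763  0.0426] yaz 75.11 z [ 0.002 -0.001 -1.   ] F [ 0.1 -0.4 -0.5] open 0.09394503849472476
(0.4315, -0.3755, 0.0385) 1 x [0.0073 0.001  0.0136] total [0.0073 0.001  0.0136]
```

Request:
drive_tool([
  {"translation": [0, 0, 0.007], "turn": [0, 0, 0]},
  {"translation": [0, 0, 0.006], "turn": [0, 0, 0]},
  {"translation": [0, 0, 0], "turn": [0, 0, 0]},
  {"translation": [0, 0, 0], "turn": [0, 0, 0]},
])

```text
time_s: 3.95
tcp_pos: [0.433, -0.3759, 0.0374]
eef_rot: [0.0, 0.13, 0.992, -0.0]
contact_force: [1.4, 0.8, 3.4]
opening: 0.094
```

```bash
python3 -c "
from h import *
for i in range(4):
  go([]);p,d=snap('scene','s3')
cv2.imwrite('pics/s3c.png',cv2.resize(p[210:360,120:330,::-1],None,fx=3.6,fy=3.6,interpolation=cv2.INTER_CUBIC))"
```

```text
t 3.95 tcp [ 0.433  -0.3759  0.0374] yaz 75.1 z [ 0.001 -0.    -1.   ] F [1.4 0.8 3.4] open 0.09404541512523862
t 4.0 tcp [ 0.433  -0.3759  0.0373] yaz 75.1 z [ 0.001 -0.    -1.   ] F [1.  1.4 4.5] open 0.09386306437220437
t 4.05 tcp [ 0.433  -0.3759  0.0373] yaz 75.1 z [ 0.001 -0.    -1.   ] F [1.3 1.6 5.5] open 0.09382816695681231
t 4.1 tcp [ 0.433  -0.3759  0.0373] yaz 75.1 z [ 0.001 -0.    -1.   ] F [1.2 1.2 6.2] open 0.09412005974078945
```

View pics/s3c.png

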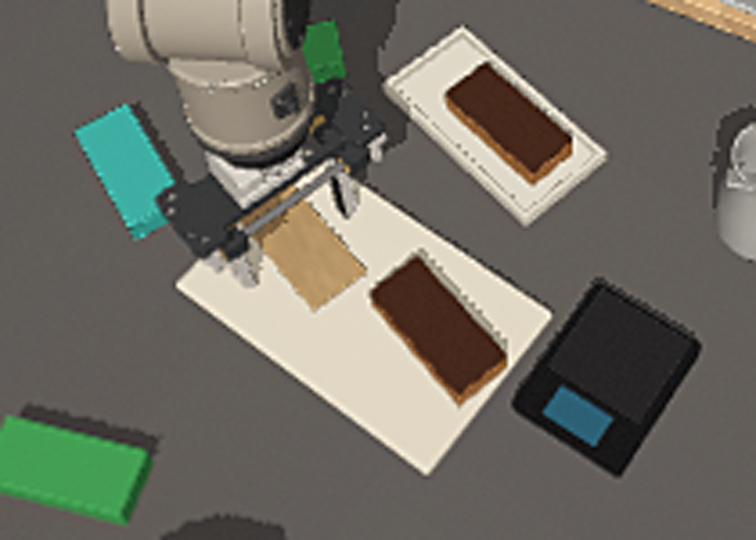

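The fingers straddle the cake board, at crop (310,250), and just touch the cutting board with the tips (6 N). I'll back off 1 mm and close.

Request:
drive_tool([
  {"translation": [0, 0, -0.004], "turn": [0, 0, 0]},
  {"translation": [0, 0, 0], "turn": [0, 0, 0]},
  {"translation": [0, 0, 0], "turn": [0, 0, 0]},
  {"translation": [0, 0, 0], "turn": [0, 0, 0]},
  {"translation": [0, 0, 0], "turn": [0, 0, 0]},
  {"translation": [0, 0, 0], "turn": [0, 0, 0]},
  {"translation": [0, 0, 0], "turn": [0, 0, 0]},
  {"translation": [0, 0, 0], "turn": [0, 0, 0]},
], claw=1, squeeze=10)

```text
time_s: 4.82
tcp_pos: [0.4326, -0.3758, 0.0381]
eef_rot: [-0.0, 0.13, 0.992, -0.0]
contact_force: [-0.9, -0.4, -0.2]
opening: 0.0557
```

```bash
python3 -c "
from h import *
go([(.433,-.3759,.15),(.5145,-.175,.15)])"
```

```text
t 4.8167 tcp [ 0.4326 -0.3758  0.0381] yaz 75.09 z [-0.  0. -1.] F [-0.9 -0.4 -0.2] open 0.05571477737744852
(0.433, -0.3759, 0.15) 3 x [-0.0005  0.     -0.1243] total [-1.400e-03  1.000e-04 -3.729e-01]
(0.5145, -0.175, 0.15) 6 x [-0.015   0.1195 -0.    ] total [-0.0902  0.717  -0.    ]
```

Request:
drive_tool([
  {"translation": [0, 0, -0.05], "turn": [0, 0, 0]},
  {"translation": [0, 0, -0.12], "turn": [0, 0, 0]},
  {"translation": [0, 0, -0.12], "turn": [0, 0, 0]},
  {"translation": [0, 0, -0.08], "turn": [0, 0, 0]},
  {"translation": [-0.015, 0.119, 0], "turn": [0, 0, 0]},
  {"translation": [-0.015, 0.119, 0], "turn": [0, 0, 0]},
  {"translation": [-0.015, 0.119, 0], "turn": [0, 0, 0]},
  {"translation": [-0.015, 0.119, 0], "turn": [0, 0, 0]},
  {"translation": [-0.015, 0.119, 0], "turn": [0, 0, 0]},
  {"translation": [-0.015, 0.119, 0], "turn": [0, 0, 0]},
  {"translation": [0, 0, 0], "turn": [0, 0, -0.028]},
  {"translation": [0, 0, 0], "turn": [0, 0, 0]},
  {"translation": [0, 0, 0], "turn": [0, 0, 0]},
])

```text
time_s: 5.9
tcp_pos: [0.5137, -0.176, 0.1492]
eef_rot: [-0.0, 0.108, 0.994, -0.0]
contact_force: [0.4, -0.2, -0.2]
opening: 0.0557
```

```bash
python3 -c "
from meas import *
go([(.5145,-.175,.080),(.5145,-.175,.0595)])
p,d=snap('scene','s4')
cv2.imwrite('pics/s4c.png',cv2.resize(p[140:320,120:330,::-1],None,fx=3.2,fy=3.2,interpolation=cv2.INTER_CUBIC))
t,_=snap('top','t4');print(pca('top',t,(285,165,345,260),(5,60,110),(25,255,255),.125))
"
```

```text
t 5.9 tcp [ 0.5137 -0.176   0.1492] yaz 77.56 z [-0. -0. -1.] F [ 0.4 -0.2 -0.2] open 0.05570236120137671
(0.5145, -0.175, 0.08) 2 x [-0.001   0.002   0.1154] total [-0.002   0.0039  0.2308]
(0.5145, -0.175, 0.0595) 1 x [-0.      0.      0.0683] total [-0.      0.      0.0683]
(array([ 479.5, -172.2]), np.float64(-23.9), array([135.5, 308.3]))
```

View pics/s4c.png

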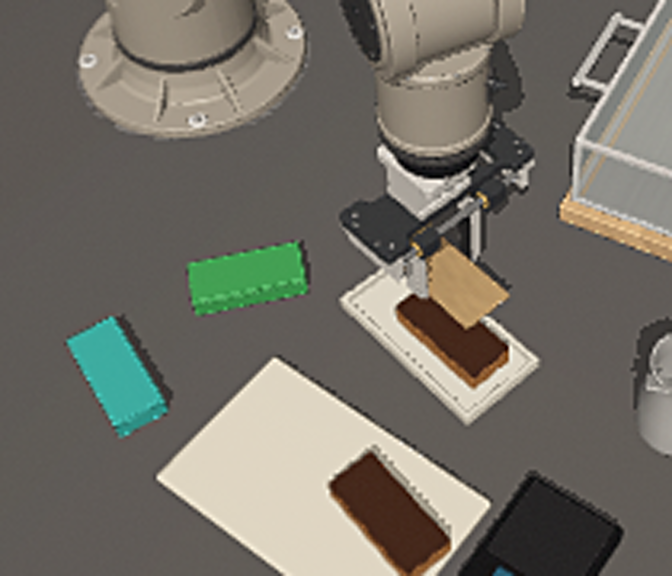

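The board is held flat above the slab. Its far corners are at crop (468,327) and (508,293), and the slab's far corners are at (468,383) and (508,345).

```bash
python3 -c "
from meas import *
k=lambda a:np.array(a)/3.2+(120,140)-.5+.5/3.2
def c(P,L):
  m=P.mean(0)[:2];e=P[1]-P[0];a=np.arctan2(e[1],e[0])-np.pi/2;u=np.array([np.cos(a),np.sin(a)]);print(m.round(4),np.degrees(a),(m-L*u).round(4),np.linalg.norm(e))
c(plane('scene',k([(468,327),(508,293)]),.128),.062)
c(plane('scene',k([(470,376),(508,345)]),.033),.060)
r=np.load('s3.npz')['p'];print(pca('scene',r,(232,220,290,270),(0,50,0),(25,255,75),.033))
print(cv2.cvtColor(r,cv2.COLOR_RGB2HSV)[244,261],cv2.cvtColor(r,cv2.COLOR_RGB2HSV)[258,268])
"
```

```text
[ 0.5749 -0.19  ] -10.71049920070217 [ 0.514  -0.1785] 0.05418087731465284
[ 0.5737 -0.1878] -12.78029016670447 [ 0.5152 -0.1745] 0.05296185151648212
(array([ 519.6, -176.5]), np.float64(-12.1), array([ 50.3, 119.7]))
[  9 153  70] [ 14 164 129]
```

Request:
drive_tool([
  {"translation": [-0.0064, 0.0065, 0.08], "turn": [0, 0, 0]},
  {"translation": [0, 0, 0.1], "turn": [0, 0, 0]},
  {"translation": [0, 0, 0.06], "turn": [0, 0, 0]},
  {"translation": [0, 0, 0.04], "turn": [0, 0, 0]},
  {"translation": [0, 0, 0.016], "turn": [0, 0, 0]},
  {"translation": [0, 0, 0], "turn": [0, 0, 0]},
  {"translation": [0, 0, 0], "turn": [0, 0, 0]},
  {"translation": [0, 0, 0], "turn": [0, 0, 0]},
])

```text
time_s: 6.67
tcp_pos: [0.5167, -0.1747, 0.0614]
eef_rot: [0.001, 0.108, 0.994, -0.0]
contact_force: [0.8, -0.0, -0.1]
opening: 0.0559
```

Request:
drive_tool([
  {"translation": [0, 0, 0.004], "turn": [0, 0, 0]},
  {"translation": [0, 0, 0.004], "turn": [0, 0, 0]},
  {"translation": [0, 0, 0], "turn": [0, 0, 0]},
  {"translation": [0, 0, 0], "turn": [0, 0, 0]},
  {"translation": [0, 0, 0], "turn": [0, 0, 0]},
])

```text
time_s: 7.08
tcp_pos: [0.5166, -0.1743, 0.0585]
eef_rot: [0.001, 0.108, 0.994, 0.0]
contact_force: [-0.1, 0.7, 6.6]
opening: 0.056
```

Request:
drive_tool([
  {"translation": [0, 0, -0.001], "turn": [0, 0, 0]},
  {"translation": [0, 0, 0], "turn": [0, 0, 0]},
  {"translation": [0, 0, 0], "turn": [0, 0, 0]},
  {"translation": [0, 0, 0], "turn": [0, 0, 0]},
  {"translation": [0, 0, 0], "turn": [0, 0, 0]},
  {"translation": [0, 0, -0.03], "turn": [0, 0, 0]},
  {"translation": [0, 0, -0.12], "turn": [0, 0, 0]},
  {"translation": [0, 0, -0.12], "turn": [0, 0, 0]},
  {"translation": [0, 0, -0.03], "turn": [0, 0, 0]},
], claw=0)

```text
time_s: 7.83
tcp_pos: [0.5176, -0.1755, 0.1531]
eef_rot: [0.002, 0.109, 0.994, -0.0]
contact_force: [1.7, 0.1, 1.5]
opening: 0.0938
```

```bash
python3 -c "
from h import *
go([(.5855,-.3766,.15)])"
```

```text
t 7.8333 tcp [ 0.5176 -0.1755  0.1531] yaz 77.54 z [ 0.004 -0.001 -1.   ] F [1.7 0.1 1.5] open 0.09379955684099935
(0.5855, -0.3766, 0.15) 6 x [-0.0609 -0.1009  0.0019] total [-0.3656 -0.6056  0.0117]
```

Request:
drive_tool([
  {"translation": [-0.061, -0.101, 0], "turn": [0, 0, 0]},
  {"translation": [-0.061, -0.101, 0], "turn": [0, 0, 0]},
  {"translation": [-0.061, -0.101, 0], "turn": [0, 0, 0]},
  {"translation": [-0.061, -0.101, 0], "turn": [0, 0, 0]},
  {"translation": [-0.061, -0.101, 0], "turn": [0, 0, 0]},
  {"translation": [-0.061, -0.101, 0], "turn": [0, 0, 0]},
  {"translation": [0, 0, 0], "turn": [0, 0, 0.017]},
  {"translation": [0, 0, 0], "turn": [0, 0, 0]},
])

```text
time_s: 8.5
tcp_pos: [0.5837, -0.3777, 0.1483]
eef_rot: [-0.0, 0.123, 0.992, -0.001]
contact_force: [-1.1, 0.7, -0.1]
opening: 0.0938
```

```bash
python3 -c "
from meas import *
go([(.5855,-.3766,.15),(.5855,-.3766,.050)])
t,d=snap('top','t5');print('brd',pca('top',t,(290,175,340,240),(5,60,110),(25,255,255),.038),rect('top',t,d,(290,175,340,240),(5,60,110),(25,255,255),.038))
p,d=snap('scene','s5');print('brd s',pca('scene',p,(215,200,300,280),(5,60,110),(25,255,255),.038))
a=cv2.resize(p[180:360,160:330,::-1],None,fx=3.2,fy=3.2,interpolation=cv2.INTER_CUBIC)
b=cv2.resize(t[165:255,285:330,::-1],None,fx=5,fy=6.4,interpolation=cv2.INTER_CUBIC)
cv2.imwrite('pics/s5c.png',np.hstack([a,b]))
"
```

```text
t 8.5 tcp [ 0.5837 -0.3777  0.1483] yaz 75.84 z [-0.001 -0.001 -1.   ] F [-1.1  0.7 -0.1] open 0.09380013822266607
(0.5855, -0.3766, 0.15) 1 x [-0.0051  0.005  -0.0056] total [-0.0051  0.005  -0.0056]
(0.5855, -0.3766, 0.05) 3 x [-1.000e-04  1.000e-04  1.111e-01] total [-2.000e-04  4.000e-04  3.333e-01]
brd (array([ 470. , -183.6]), np.float64(-16.0), array([145.4, 172.2])) (array([ 492.1, -168.4,  182.8,  175.9,   88.4]), np.float64(0.7208))
brd s (array([ 537.4, -171.1]), np.float64(-24.0), array([ 44.1, 144.7]))
```

View pics/s5c.png

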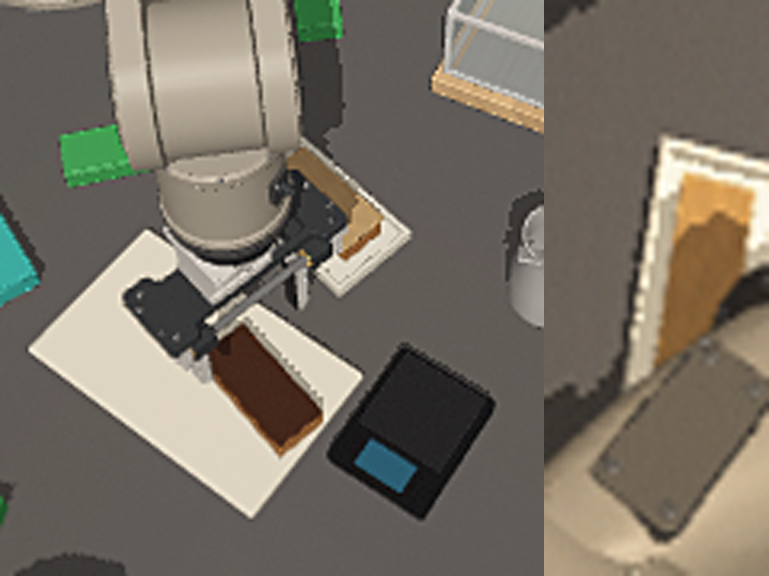

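The cake board lies on slab_low at (340,200), and the gripper straddles slab_top at (265,390). I'll go down to pick it.

Request:
drive_tool([
  {"translation": [-0.005, 0.005, 0.1], "turn": [0, 0, 0]},
  {"translation": [0, 0, 0.12], "turn": [0, 0, 0]},
  {"translation": [0, 0, 0.08], "turn": [0, 0, 0]},
  {"translation": [0, 0, 0.044], "turn": [0, 0, 0]},
  {"translation": [0, 0, 0], "turn": [0, 0, 0]},
  {"translation": [0, 0, 0], "turn": [0, 0, 0]},
  {"translation": [0, 0, 0], "turn": [0, 0, 0]},
])

```text
time_s: 9.18
tcp_pos: [0.587, -0.3746, 0.047]
eef_rot: [0.001, 0.121, 0.993, -0.0]
contact_force: [-0.4, -0.6, 0.7]
opening: 0.0943
```

Request:
drive_tool([
  {"translation": [0, 0, 0], "turn": [0, 0, 0]},
  {"translation": [0, 0, 0], "turn": [0, 0, 0]},
  {"translation": [0, 0, 0], "turn": [0, 0, 0]},
  {"translation": [0, 0, 0], "turn": [0, 0, 0]},
  {"translation": [0, 0, 0], "turn": [0, 0, 0]},
  {"translation": [0, 0, 0], "turn": [0, 0, 0]},
  {"translation": [0, 0, 0], "turn": [0, 0, 0]},
  {"translation": [0, 0, 0], "turn": [0, 0, 0]},
], claw=1, squeeze=20)

```text
time_s: 9.85
tcp_pos: [0.5862, -0.3746, 0.0452]
eef_rot: [0.0, 0.121, 0.993, -0.0]
contact_force: [-0.8, -1.0, 1.9]
opening: 0.0519
```

Request:
drive_tool([
  {"translation": [0, 0, -0.03], "turn": [0, 0, 0]},
  {"translation": [0, 0, -0.1], "turn": [0, 0, 0]},
  {"translation": [0, 0, -0.12], "turn": [0, 0, 0]},
  {"translation": [0, 0, -0.12], "turn": [0, 0, 0]},
  {"translation": [0, -0.08, -0.03], "turn": [0, 0, 0]},
  {"translation": [0, -0.12, 0], "turn": [0, 0, 0]},
  {"translation": [0, -0.12, 0], "turn": [0, 0, 0]},
  {"translation": [0, -0.08, 0], "turn": [0, 0, 0]},
  {"translation": [0, 0, 0], "turn": [0, 0, 0]},
])

```text
time_s: 10.6
tcp_pos: [0.5535, -0.4966, 0.1659]
eef_rot: [-0.001, 0.124, 0.992, -0.002]
contact_force: [-0.5, 0.5, -2.6]
opening: 0.0516
```

```bash
python3 -c "
from meas import *
go([(.5165,-.1745,.15)])
t,d=snap('top','t6');print('brd',pca('top',t,(300,180,336,240),(5,60,110),(25,255,255),.038),rect('top',t,d,(290,175,340,240),(5,60,110),(25,255,255),.038))
p,d=snap('scene','s6')
a=cv2.resize(p[180:360,160:330,::-1],None,fx=3.2,fy=3.2,interpolation=cv2.INTER_CUBIC)
b=cv2.resize(t[165:255,285:330,::-1],None,fx=5,fy=6.4,interpolation=cv2.INTER_CUBIC)
cv2.imwrite('pics/s6c.png',np.hstack([a,b]))
"
```

```text
t 10.6 tcp [ 0.5535 -0.4966  0.1659] yaz 75.73 z [-0.001 -0.003 -1.   ] F [-0.5  0.5 -2.6] open 0.051573436728271374
(0.5165, -0.1745, 0.15) 9 x [0.0427 0.1123 0.0056] total [0.384  1.0103 0.0501]
brd (array([ 476.5, -172.9]), np.float64(-6.2), array([103.5, 181.5])) (array([ 492.2, -168.2,  182.5,  175.9,   88.4]), np.float64(0.7233))
```

View pics/s6c.png

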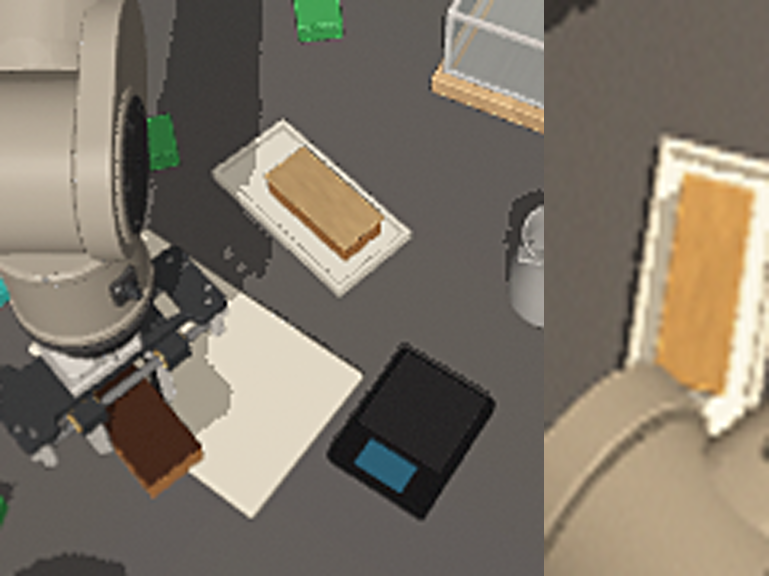

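```bash
python3 -c "
from meas import *
t=np.load('t6.npz')['p'];p=np.load('s6.npz')['p']
print(pca('top',t,(302,190,330,228),(10,110,150),(20,255,255),.038))
h=cv2.cvtColor(p,cv2.COLOR_RGB2HSV);print(h[243,261],h[258,275])
print(pca('scene',p,(240,222,283,264),(10,60,135),(25,255,255),.038))
"
```

```text
(array([ 517.2, -176.6]), np.float64(-11.3), array([ 53. , 120.9]))
[ 17 110 181] [ 21  27 225]
(array([ 522.4, -180.2]), np.float64(-14.5), array([ 62.8, 129.6]))
```

Request:
drive_tool([
  {"translation": [0.0425, 0.112, 0], "turn": [0, 0, 0]},
  {"translation": [0.0425, 0.112, 0], "turn": [0, 0, 0]},
  {"translation": [0.0425, 0.112, 0], "turn": [0, 0, 0]},
  {"translation": [0.0425, 0.112, 0], "turn": [0, 0, 0]},
  {"translation": [0.0425, 0.112, 0], "turn": [0, 0, 0]},
  {"translation": [0.0425, 0.112, 0], "turn": [0, 0, 0]},
  {"translation": [0.0425, 0.112, 0], "turn": [0, 0, 0]},
  {"translation": [0.0425, 0.112, 0], "turn": [0, 0, 0]},
  {"translation": [0.0425, 0.112, 0], "turn": [0, 0, 0]},
  {"translation": [0, 0, 0.1], "turn": [0, 0, -0.02]},
  {"translation": [0, 0, 0.08], "turn": [0, 0, 0]},
  {"translation": [0, 0, 0], "turn": [0, 0, 0]},
  {"translation": [0, 0, 0], "turn": [0, 0, 0]},
])

```text
time_s: 11.78
tcp_pos: [0.5182, -0.1689, 0.1111]
eef_rot: [-0.001, 0.105, 0.994, 0.0]
contact_force: [-1.2, -1.2, -1.4]
opening: 0.052
```

```bash
python3 -c "
from meas import *
go([(.516,-.175,.073)])
"
```

```text
t 11.7833 tcp [ 0.5182 -0.1689  0.1111] yaz 77.92 z [-0.002  0.    -1.   ] F [-1.2 -1.2 -1.4] open 0.05199762566605012
(0.516, -0.175, 0.073) 1 x [ 0.0026 -0.0214  0.1268] total [ 0.0026 -0.0214  0.1268]
```

Request:
drive_tool([
  {"translation": [0.0026, -0.021, 0.04], "turn": [0, 0, 0]},
  {"translation": [0, 0, 0.04], "turn": [0, 0, 0]},
  {"translation": [0, 0, 0.035], "turn": [0, 0, 0]},
  {"translation": [0, 0, 0.01], "turn": [0, 0, 0]},
  {"translation": [0, 0, 0], "turn": [0, 0, 0]},
  {"translation": [0, 0, 0], "turn": [0, 0, 0]},
  {"translation": [0, 0, 0], "turn": [0, 0, 0]},
])

```text
time_s: 12.37
tcp_pos: [0.5169, -0.1758, 0.0741]
eef_rot: [0.0, 0.106, 0.994, -0.0]
contact_force: [0.5, 0.4, -2.4]
opening: 0.0519
```

```bash
python3 -c "
from meas import *
go([(.516,-.175,.0712)])
"
```

```text
t 12.3667 tcp [ 0.5169 -0.1758  0.0741] yaz 77.87 z [ 0. -0. -1.] F [ 0.5  0.4 -2.4] open 0.0518586291508794
(0.516, -0.175, 0.0712) 1 x [0.0035 0.002  0.0095] total [0.0035 0.002  0.0095]
```

Request:
drive_tool([
  {"translation": [0.003, 0.002, 0.005], "turn": [0, 0, 0]},
  {"translation": [0, 0, 0.005], "turn": [0, 0, 0]},
  {"translation": [0, 0, 0], "turn": [0, 0, 0]},
  {"translation": [0, 0, 0], "turn": [0, 0, 0]},
  {"translation": [0, 0, 0], "turn": [0, 0, 0]},
])

```text
time_s: 12.78
tcp_pos: [0.5161, -0.1748, 0.0709]
eef_rot: [0.0, 0.105, 0.994, 0.0]
contact_force: [-1.4, 1.6, 6.5]
opening: 0.052
```

Contact at the expected height. I'll release and lift away.

Request:
drive_tool([
  {"translation": [0, 0, -0.001], "turn": [0, 0, 0]},
  {"translation": [0, 0, 0], "turn": [0, 0, 0]},
  {"translation": [0, 0, 0], "turn": [0, 0, 0]},
  {"translation": [0, 0, 0], "turn": [0, 0, 0]},
  {"translation": [0, 0, 0], "turn": [0, 0, 0]},
  {"translation": [0, 0, -0.03], "turn": [0, 0, 0]},
  {"translation": [0, 0, -0.12], "turn": [0, 0, 0]},
  {"translation": [0, 0, -0.12], "turn": [0, 0, 0]},
  {"translation": [0, 0, -0.12], "turn": [0, 0, 0]},
  {"translation": [0, 0, -0.12], "turn": [0, 0, 0]},
  {"translation": [0, 0, -0.12], "turn": [0, 0, 0]},
  {"translation": [0, 0, 0], "turn": [0, 0, 0]},
], claw=0)

```text
time_s: 13.78
tcp_pos: [0.5179, -0.1763, 0.2666]
eef_rot: [0.004, 0.106, 0.994, 0.0]
contact_force: [1.3, 0.1, 0.7]
opening: 0.0942
```

```bash
python3 -c "
from meas import *
go([(.516,-.175,.0712)]); print(get_state()['qpos'].round(3))
"
```

```text
t 13.7833 tcp [ 0.5179 -0.1763  0.2666] yaz 77.82 z [ 0.008 -0.    -1.   ] F [1.3 0.1 0.7] open 0.09415957721901659
(0.516, -0.175, 0.0712) 5 x [0.0025 0.0004 0.1302] total [0.0125 0.0021 0.6512]
[-0.459  0.22   0.79   1.891 -0.178  1.093  1.758]
```

Request:
drive_tool([
  {"translation": [0, 0, 0], "turn": [0, 0, 0.0785]},
  {"translation": [0, 0, 0], "turn": [0, 0, 0.0785]},
  {"translation": [0, 0, 0], "turn": [0, 0, 0.0785]},
  {"translation": [0, 0, 0], "turn": [0, 0, 0.0785]},
  {"translation": [0, 0, 0], "turn": [0, 0, 0.0785]},
  {"translation": [0, 0, 0], "turn": [0, 0, 0.0785]},
  {"translation": [0, 0, 0], "turn": [0, 0, 0.0785]},
  {"translation": [0, 0, 0], "turn": [0, 0, 0.0785]},
  {"translation": [0, 0, 0], "turn": [0, 0, 0.0785]},
  {"translation": [0, 0, 0], "turn": [0, 0, 0.0785]},
  {"translation": [0, 0, 0], "turn": [0, 0, 0]},
], claw=0.68)

```text
time_s: 14.7
tcp_pos: [0.5157, -0.1749, 0.2602]
eef_rot: [0.0, 0.664, 0.748, -0.0]
contact_force: [0.3, -0.2, -0.8]
opening: 0.0303
```

```bash
python3 -c "
from meas import *
go([(.45,.0,.267),(.4134,.183,.25)]); print(get_state()['qpos'].round(3))
b=plane('scene',np.array([(439,204),(421,235)])/1.4,.105);print(b,b.mean(0))
t,_=snap('top','t7')
m=cv2.inRange(cv2.cvtColor(t,cv2.COLOR_RGB2HSV),(0,50,0),(25,255,110))
print(pca('top',t,(300,180,336,245),(0,50,0),(25,255,110),.066),cv2.cvtColor(t,cv2.COLOR_RGB2HSV)[210,316])
"
```

```text
t 14.7 tcp [ 0.5157 -0.1749  0.2602] yaz 6.85 z [-0. -0. -1.] F [ 0.3 -0.2 -0.8] open 0.03026845853691299
(0.45, 0.0, 0.267) 5 x [ 0.121  -0.0296 -0.0045] total [ 0.605  -0.148  -0.0227]
(0.4134, 0.183, 0.25) 5 x [ 0.124  -0.0097  0.0113] total [ 0.6202 -0.0484  0.0566]
[-0.65   0.298  1.055  1.906 -0.29   1.103  0.639]
[[0.46688878 0.25124917 0.105     ]
 [0.48652837 0.12519567 0.105     ]] [0.47670858 0.18822242 0.105     ]
(array([ 531.7, -118.5]), np.float64(-30.9), array([ 9.8, 28. ])) [ 18  69 186]
```

Request:
drive_tool([
  {"translation": [0.121, -0.03, 0], "turn": [0, 0, 0]},
  {"translation": [0.121, -0.03, 0], "turn": [0, 0, 0]},
  {"translation": [0.121, -0.03, 0], "turn": [0, 0, 0]},
  {"translation": [0.121, -0.03, 0], "turn": [0, 0, 0]},
  {"translation": [0.121, -0.03, 0], "turn": [0, 0, 0]},
  {"translation": [0.124, -0.01, 0], "turn": [0, 0, 0]},
  {"translation": [0.124, -0.01, 0], "turn": [0, 0, 0]},
  {"translation": [0.124, -0.01, 0], "turn": [0, 0, 0]},
  {"translation": [0.124, -0.01, 0], "turn": [0, 0, 0]},
  {"translation": [0.124, -0.01, 0], "turn": [0, 0, 0]},
  {"translation": [0, 0, 0], "turn": [-0.067, 0, 0]},
  {"translation": [0, 0, 0], "turn": [-0.067, 0, 0]},
  {"translation": [0, 0, 0], "turn": [-0.067, 0, 0]},
  {"translation": [0, 0, 0], "turn": [-0.067, 0, 0]},
  {"translation": [0, 0, 0], "turn": [-0.067, 0, 0]},
  {"translation": [0, 0, 0], "turn": [0, 0, 0]},
  {"translation": [0, 0, 0], "turn": [0, 0, 0]},
])

```text
time_s: 16.17
tcp_pos: [0.4152, 0.1683, 0.2605]
eef_rot: [0.172, 0.637, 0.726, 0.195]
contact_force: [-0.2, -0.2, -0.1]
opening: 0.0298
```

```bash
python3 -c "
from meas import *
go([(.4164,.183,.197),(.467,.1892,.1102)]); print(get_state()['qpos'].round(3))
t,_=snap('top','t8');p,_=snap('scene','s8')
h=cv2.cvtColor(t,cv2.COLOR_RGB2HSV)
print('slab',pca('top',t,(298,180,338,245),(0,50,0),(15,255,110),.066))
print('slab s',pca('scene',p,(225,205,300,275),(0,50,0),(15,255,75),.066))
a=cv2.resize(p[80:280,230:400,::-1],None,fx=2.8,fy=2.8,interpolation=cv2.INTER_CUBIC)
b=cv2.resize(t[180:260,290:345,::-1],None,fx=5,fy=7,interpolation=cv2.INTER_CUBIC)
cv2.imwrite('pics/s8c.png',np.hstack([a,b]))
"
```

```text
t 16.1667 tcp [0.4152 0.1683 0.2605] yaz 7.5 z [ 0.498  0.063 -0.865] F [-0.2 -0.2 -0.1] open 0.029805489683700493
(0.4164, 0.183, 0.197) 2 x [ 0.0243 -0.0487  0.094 ] total [ 0.0487 -0.0975  0.1881]
(0.467, 0.1892, 0.1102) 3 x [-0.0002  0.0005  0.1118] total [-0.0007  0.0016  0.3355]
[-1.244 -0.323  0.385  2.409  0.711  0.746 -1.187]
slab (array([ 515.3, -175.8]), np.float64(-12.8), array([ 50.2, 119.8]))
slab s (array([ 519.9, -177.2]), np.float64(-13.6), array([ 51.5, 118.9]))
```

View pics/s8c.png

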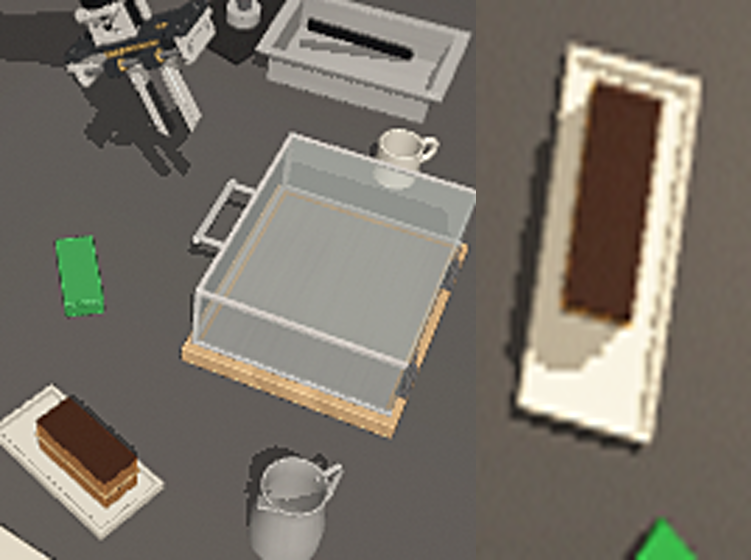

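The finished stack is square: both cameras put the top slab within 1 mm of where they put slab_low before it was covered, and within about 1.5 degrees. The handle bar runs from crop (230,184) to (198,243), clear of the arm. Joint 4 is close to its range limit (2.41 of 2.46), so I'll reduce the tilt to about 15 degrees.

Request:
drive_tool([
  {"translation": [0.02, 0.03, 0], "turn": [0.056, 0, 0]},
  {"translation": [0.02, 0.03, 0], "turn": [0.056, 0, 0]},
  {"translation": [0.02, 0.03, 0], "turn": [0.056, 0, 0]},
  {"translation": [0, 0, 0], "turn": [0, 0, 0]},
  {"translation": [0, 0, 0], "turn": [0, 0, 0]},
])

```text
time_s: 16.68
tcp_pos: [0.4394, 0.1903, 0.2724]
eef_rot: [0.087, 0.656, 0.744, 0.098]
contact_force: [-0.7, 0.7, -0.2]
opening: 0.0297
```

```bash
python3 -c "
from meas import *
go([(.443,.1855,.198),(.4664,.1883,.1108)]); print(get_state()['qpos'].round(3))
b=plane('scene',[(312.1,145.7),(300.7,166.8)],.105);print(b,b.mean(0))
"
```

```text
t 16.6833 tcp [0.4394 0.1903 0.2724] yaz 7.22 z [ 0.258  0.031 -0.966] F [-0.7  0.7 -0.2] open 0.029710848668924355
(0.443, 0.1855, 0.198) 2 x [-0.0086 -0.0274  0.121 ] total [-0.0171 -0.0547  0.2421]
(0.4664, 0.1883, 0.1108) 3 x [-0.000e+00  1.000e-04  1.004e-01] total [-1.000e-04  4.000e-04  3.011e-01]
[-1.371 -0.163  0.673  2.178  0.314  0.891 -0.741]
[[0.46222275 0.24822965 0.105     ]
 [0.48375318 0.1296764  0.105     ]] [0.47298797 0.18895302 0.105     ]
```

Request:
drive_tool([
  {"translation": [-0.0085, -0.0275, 0.12], "turn": [0, 0, 0]},
  {"translation": [-0.0085, -0.0275, 0.12], "turn": [0, 0, 0]},
  {"translation": [0, 0, 0.08], "turn": [0, 0, 0]},
  {"translation": [0, 0, 0], "turn": [0, 0, 0]},
  {"translation": [0, 0, 0], "turn": [0, 0, 0]},
])

```text
time_s: 17.1
tcp_pos: [0.4467, 0.185, 0.1744]
eef_rot: [0.087, 0.656, 0.744, 0.096]
contact_force: [0.6, 1.1, 0.9]
opening: 0.03
```

```bash
python3 -c "
from meas import *
go([(.4664,.1883,.1108)]); print(get_state()['qpos'].round(3))
p,_=snap('scene','s9')
cv2.imwrite('pics/s9c.png',cv2.resize(p[90:220,230:400,::-1],None,fx=4.4,fy=4.4,interpolation=cv2.INTER_CUBIC))
"
```

```text
t 17.1 tcp [0.4467 0.185  0.1744] yaz 7.26 z [ 0.256  0.029 -0.966] F [0.6 1.1 0.9] open 0.03001639387656608
(0.4664, 0.1883, 0.1108) 2 x [0.0018 0.0049 0.1109] total [0.0035 0.0097 0.2219]
[-1.364  0.039  0.786  2.292  0.159  0.595 -0.577]
```

View pics/s9c.png

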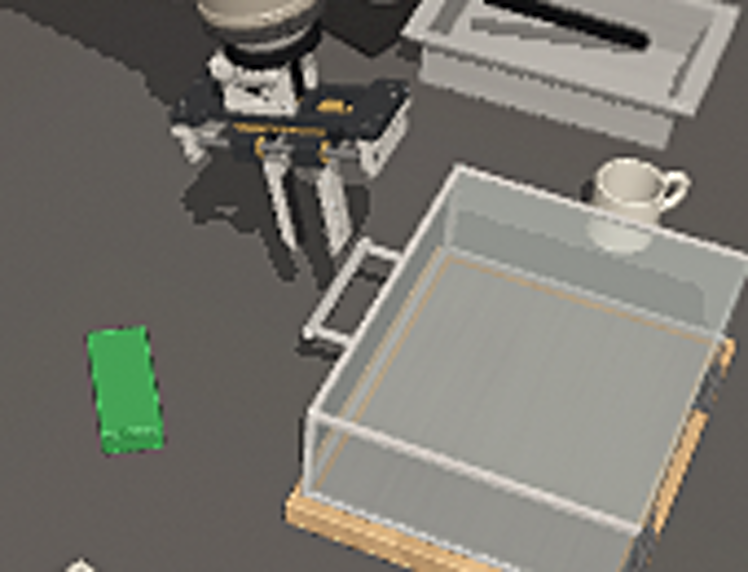

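Request:
drive_tool([
  {"translation": [0.0018, 0.005, 0.06], "turn": [0, 0, 0]},
  {"translation": [0.0018, 0.005, 0.05], "turn": [0, 0, 0]},
  {"translation": [0, 0, 0.04], "turn": [0, 0, 0]},
  {"translation": [0, 0, 0.04], "turn": [0, 0, 0]},
  {"translation": [0, 0, 0.03], "turn": [0, 0, 0]},
  {"translation": [0, 0, 0], "turn": [0, 0, 0]},
  {"translation": [0, 0, 0], "turn": [0, 0, 0]},
])

```text
time_s: 17.73
tcp_pos: [0.4672, 0.1899, 0.1131]
eef_rot: [0.086, 0.656, 0.744, 0.099]
contact_force: [-0.3, -0.7, -0.2]
opening: 0.0301
```

```bash
python3 -c "
from meas import *
go([(.4664,.1883,.1108)]); print(get_state()['qpos'].round(3))
"
```

```text
t 17.7333 tcp [0.4672 0.1899 0.1131] yaz 7.19 z [ 0.258  0.034 -0.966] F [-0.3 -0.7 -0.2] open 0.030097911038639173
(0.4664, 0.1883, 0.1108) 1 x [-0.0049 -0.0052  0.0067] total [-0.0049 -0.0052  0.0067]
[-1.21   0.234  0.702  2.306 -0.117  0.415 -0.312]
```

Both fingers are past the bar without contact. Now I'll close with moderate force, to see whether the opening stops at 12 mm.

Request:
drive_tool([
  {"translation": [0, 0, 0.006], "turn": [0, 0, 0]},
  {"translation": [0, 0, 0], "turn": [0, 0, 0]},
  {"translation": [0, 0, 0], "turn": [0, 0, 0]},
  {"translation": [0, 0, 0], "turn": [0, 0, 0]},
  {"translation": [0, 0, 0], "turn": [0, 0, 0]},
  {"translation": [0, 0, 0], "turn": [0, 0, 0]},
], claw=1, squeeze=30)

```text
time_s: 18.23
tcp_pos: [0.4678, 0.1899, 0.1108]
eef_rot: [0.087, 0.655, 0.744, 0.099]
contact_force: [-2.5, -1.1, 13.3]
opening: 0.0106
```

```bash
python3 -c "
from h import *
go([])"
```

```text
t 18.2333 tcp [0.4678 0.1899 0.1108] yaz 7.22 z [ 0.258  0.033 -0.966] F [-2.5 -1.1 13.3] open 0.01064008979869295
```

The gripper has the bar: the opening stops at about 11 mm. Next is the hinge arc, with the tool turning along with the cover. First half, then check.

Request:
drive_tool([
  {"translation": [0, 0.0107, -0.018], "turn": [0.0125, 0, 0]},
  {"translation": [0, 0.0107, -0.018], "turn": [0.0125, 0, 0]},
  {"translation": [0, 0.0214, -0.0359], "turn": [0.025, 0, 0]},
  {"translation": [0, 0.0214, -0.0359], "turn": [0.025, 0, 0]},
  {"translation": [0, 0.0214, -0.0359], "turn": [0.025, 0, 0]},
  {"translation": [0, 0.0214, -0.0359], "turn": [0.025, 0, 0]},
  {"translation": [0, 0.0214, -0.0359], "turn": [0.025, 0, 0]},
  {"translation": [0, 0.0107, -0.018], "turn": [0.0125, 0, 0]},
  {"translation": [0, 0.0107, -0.018], "turn": [0.0125, 0, 0]},
  {"translation": [0, 0, 0], "turn": [0, 0, 0]},
  {"translation": [0, 0, 0], "turn": [0, 0, 0]},
])

```text
time_s: 19.15
tcp_pos: [0.5006, 0.1941, 0.1907]
eef_rot: [-0.004, 0.661, 0.75, -0.005]
contact_force: [-0.7, 4.0, -2.4]
opening: 0.0109
```

```bash
cat > q.py <<'E'
from h import *
from scipy.spatial.transform import Rotation as R
go([]);s=get_state();print(s['qpos'].round(3));q=s['eef_rot'];z=R.from_quat(np.r_[q[1:],q[0]]).apply([0,0,1])
g=s['tcp_pos']+.006*z;f=np.array([.9925,.1219]);B0=np.array([.4678,.1899])+.006*np.array([.258,.033])
df=(g[:2]-B0)@f;du=g[2]-.105
a=.307-df;b=.075+du
print('tilt',np.degrees(np.arctan2(z[:2]@f,-z[2])).round(1),'lateral',((g[:2]-B0)@[-f[1],f[0]]).round(4),'q',np.degrees(np.arctan2(b,a)-np.arctan2(75,307)).round(2),'radius err',(np.hypot(a,b)-np.hypot(.307,.075)).round(4))
E
python3 q.py
```

```text
t 19.15 tcp [0.5006 0.1941 0.1907] yaz 7.22 z [-0.013 -0.002 -1.   ] F [-0.7  4.  -2.4] open 0.010866279782639274
[-1.045  0.295  0.673  1.978 -0.228  0.956 -0.132]
tilt -0.7 lateral 0.0002 q 15.58 radius err 0.0
```

Request:
drive_tool([
  {"translation": [0, 0.0107, -0.018], "turn": [0.0125, 0, 0]},
  {"translation": [0, 0.0214, -0.0359], "turn": [0.025, 0, 0]},
  {"translation": [0, 0.0214, -0.0359], "turn": [0.025, 0, 0]},
  {"translation": [0, 0.0214, -0.0359], "turn": [0.025, 0, 0]},
  {"translation": [0, 0.0214, -0.0359], "turn": [0.025, 0, 0]},
  {"translation": [0, 0.0214, -0.0359], "turn": [0.025, 0, 0]},
  {"translation": [0, 0.0214, -0.0359], "turn": [0.025, 0, 0]},
  {"translation": [0, 0.0214, -0.0359], "turn": [0.025, 0, 0]},
  {"translation": [0, 0, 0], "turn": [0, 0, 0]},
  {"translation": [0, 0, 0], "turn": [0, 0, 0]},
])

```text
time_s: 19.98
tcp_pos: [0.5586, 0.2016, 0.2636]
eef_rot: [-0.102, 0.653, 0.741, -0.116]
contact_force: [-7.5, 3.1, 3.5]
opening: 0.0112
```

```bash
python3 q.py
```

```text
t 19.9833 tcp [0.5586 0.2016 0.2636] yaz 7.21 z [-0.302 -0.039 -0.952] F [-7.5  3.1  3.5] open 0.011200159036581328
[-0.85   0.514  0.648  1.562 -0.33   1.486 -0.01 ]
tilt -17.7 lateral 0.0005 q 32.43 radius err -0.0
```

Request:
drive_tool([
  {"translation": [0, 0.0107, -0.018], "turn": [0.0125, 0, 0]},
  {"translation": [0, 0.0214, -0.0359], "turn": [0.025, 0, 0]},
  {"translation": [0, 0.0214, -0.0359], "turn": [0.025, 0, 0]},
  {"translation": [0, 0.0214, -0.0359], "turn": [0.025, 0, 0]},
  {"translation": [0, 0.0214, -0.0359], "turn": [0.025, 0, 0]},
  {"translation": [0, 0.0107, -0.018], "turn": [0.0125, 0, 0]},
  {"translation": [0, 0.0107, -0.018], "turn": [0.0125, 0, 0]},
  {"translation": [0, 0, 0], "turn": [0, 0, 0]},
  {"translation": [0, 0, 0], "turn": [0, 0, 0]},
  {"translation": [0, 0, 0], "turn": [0, 0, 0]},
  {"translation": [0, 0, 0], "turn": [0, 0, 0]},
])

```text
time_s: 20.9
tcp_pos: [0.6133, 0.2088, 0.3049]
eef_rot: [-0.171, 0.639, 0.725, -0.194]
contact_force: [-5.2, 4.2, 5.4]
opening: 0.0109
```

```bash
python3 q.py; python3 - <<'E'
from meas import *
t,_=snap('top','t10');p,_=snap('scene','s10')
print('slab',pca('top',t,(298,180,338,245),(0,50,0),(15,255,110),.066))
print('slab s',pca('scene',p,(225,205,300,275),(0,50,0),(15,255,75),.066))
a=cv2.resize(p[60:290,200:420,::-1],None,fx=2.5,fy=2.5,interpolation=cv2.INTER_CUBIC);cv2.imwrite('pics/s10.png',a)
# bystander shift: compare to the first top picture
o=np.load('top0.npz')['p']
for n,(x0,y0,x1,y1) in dict(cup=(115,175,150,205),jug=(280,125,320,160),scale=(333,138,375,172),platter=(295,183,336,247)).items():
    g=lambda i:np.float32(cv2.cvtColor(i,cv2.COLOR_RGB2GRAY)[y0:y1,x0:x1])
    print(n,cv2.phaseCorrelate(g(o),g(t)))
E
python3 q.py
```

```text
t 20.9 tcp [0.6133 0.2088 0.3049] yaz 7.23 z [-0.497 -0.063 -0.866] F [-5.2  4.2  5.4] open 0.010948776268010262
[-0.695  0.718  0.615  1.206 -0.391  1.859  0.02 ]
tilt -30.0 lateral 0.001 q 44.84 radius err 0.0001
slab (array([ 515.3, -175.8]), np.float64(-12.8), array([ 50.2, 119.8]))
slab s (array([ 519.9, -177.2]), np.float64(-13.6), array([ 51.5, 118.9]))
cup ((-0.6829093218332147, 0.12883099487434535), 0.7834735183804123)
jug ((0.04318962200391496, 0.006851491285804201), 0.9985955185360379)
scale ((0.5694886944145132, -0.0060596736272557905), 0.9814423015088211)
platter ((0.6282398106526372, -0.4984900380972732), 0.810528762307432)
t 21.0 tcp [0.6133 0.2088 0.3049] yaz 7.23 z [-0.497 -0.063 -0.866] F [-4.9  4.7  5.6] open 0.01092654708101607
[-0.695  0.718  0.615  1.207 -0.391  1.859  0.02 ]
tilt -30.0 lateral 0.001 q 44.84 radius err 0.0
```

View pics/s10.png

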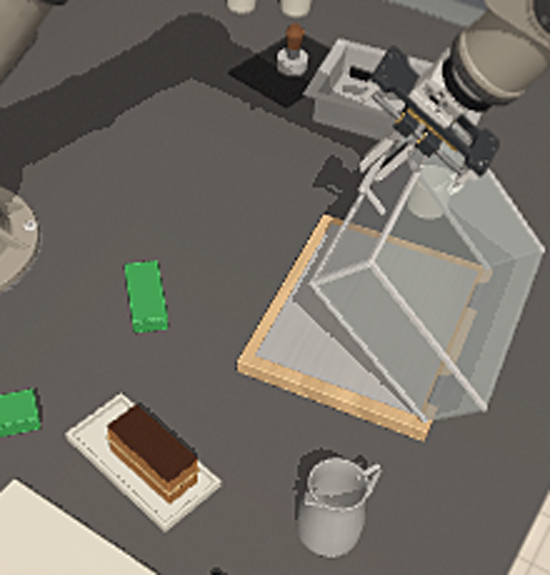

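The cover stands at about 45 degrees with the gripper on the bar at crop (375,180). The stack is square on the platter at (150,450), and the bystanders haven't moved. Handing in.

```bash
python3 -c "
from bench import sign_off
print(sign_off())"
```

```text
the job is handed in; nothing more can be done
None
```

The platter is finished and I handed the job in with the gripper still holding the cover open by its bar, at about 21 s of the 64 s allowed. No verdict was reported.

- **Stack:** I laid the cake board on the first slab, then the second slab on the board. In each camera, the second slab sits within 1 mm of where slab_low was measured before it was covered. The long axes agree within about 1.5 degrees. The platter still stands squarely under it.
- **Cover:** The arm position works out to 44.8 degrees open. The grip is closed on the bar at about 11 mm, and the pose was unchanged between two readings 0.1 s apart.
- **Other items:** The top camera showed image shifts of under 1 pixel (a few mm at most) for the platter, jug, cup and scale. The platter and cup readings are less certain, because the stack and the arm's shadow changed those parts of the picture.
- **What disagreed:** The scene camera reads x about 5 mm larger than the top camera. The arm's own position agreed with the top camera, so I relied on that. The grip reads 11 mm on a 12 mm bar. I put that down to the pads giving slightly, but did not confirm it.

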